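Park the vacuum pump just past its compression point

TASK

Free the pump's flywheel by lifting the red locking pin straight out of it and leave the pin inside the blue tray. Then turn the flywheel slowly and gently clockwise (seen from above) by its black crank grip: the resistance climbs, peaks and then quickly falls away; stop just past that peak, once the resistance has fallen away and with the grip no more than a finger's breadth (about 20 mm of its travel) beyond it, and let go, so that the pump will start unloaded. Leave the three mirror mounts and the lens case where they are.

Things in the scene. Friction and masses are not known exactly. Their poses are not given: they have to be found in the camera images.
- wheel_axis (a point): On the flywheel's upright axis, level with its upper face, 128 mm above the table. Frame: the pump's (x to its finned head, z up). The pump is a grey box, 170 mm square, bolted down; the steel flywheel on top is a level disc, 170 mm wide, 14 mm thick, with a hub nut (32 mm wide, 12 mm high). Only the hub nut, crank grip and red pin stand above the disc.
- flywheel (a joint): Flywheel angle, rad: 0 at the start, grows clockwise seen from above. Turning free takes about 2 N at the grip. The peak lies 45 to 120 degrees on, hidden and different each time: over some 35 degrees the resistance climbs to about 13 N at the grip, then within a few degrees drops to 2 N for the next 50. Let go before the peak it springs back; past it, it stays.
- crank_grip: Black upright cylindrical crank grip on the flywheel, 22 mm in diameter, 46 mm tall; the origin is its centre, 60 mm from the wheel's axis and 28 mm above the wheel's upper face. It spins freely on its own upright pin, so it can be held without turning the hand while it travels round. Hollow plastic: hold it lightly, with 20 to 30 N of grip; its limit is 90 N, both fingers together.
- pin_head (a point): Centre of the locking pin's red head (20 mm wide, 38 mm tall), z along the pin to its top; at the start upright, 153 mm above the table, 103 mm from the wheel's axis. Below it a steel shank, 10 mm wide, 46 mm long, passes between two lugs on the wheel's rim (14 mm gap) loosely into a 13 mm hole, 22 mm deep, in a yellow bracket. Lift 45 mm to clear. Pin 84 mm long, 60 g.
- pin_foot (a point): Lower end of the locking pin's shank, 65 mm below the centre of the head.
- tray_in (a point): Centre of the inner floor (5 mm above the table) of the open blue tray, 200 x 200 mm outside, walls 4 mm thick, 28 mm high. A loose steel collar lies in one corner. The pin may lie or stand in it anyhow, wholly within the walls.
- mirror_a_top (a point): Top of a loose mirror mount (a bystander), a black 44 mm square mount on a post and a 75 x 32 mm foot, 123 mm tall; the post is under this point.
- mirror_b_top (a point): Top of a second such mirror mount, 123 mm tall.
- mirror_c_top (a point): Top of a third such mirror mount, 123 mm tall.
- lens_case_mid (a point): Centre of a clear and white lens case (bystander), 70 x 50 x 22 mm, on the table.
Mind the look-alikes: they are no part of the job. Of the things shaped like the part that bears pin_head, the red one is meant.

How it is judged (in metres and radians):
On the way, in this order (a step that is already met when the one before it is completed fails the run):
1. the locking pin is wholly inside the blue tray (x of pin_head in the frame of tray_in between -0.097 and 0.097 m and y of pin_head in the frame of tray_in between -0.097 and 0.097 m and z of each of pin_head, pin_foot in the frame of tray_in below 0.1 m and x of pin_foot in the frame of tray_in between -0.097 and 0.097 m and y of pin_foot in the frame of tray_in between -0.097 and 0.097 m), for 0.2 s.
2. the flywheel has been turned just past its compression peak (distance between flywheel_c8 and core_c1 above 0.0696524 m), for 0.1 s.
At the end, for the whole second after the job is handed in: The flywheel rests, let go, just past its compression peak: from where the resistance has fallen away (about 3 degrees past its maximum) to 26 degrees past the maximum (27 mm of the grip's travel); the locking pin is wholly inside the blue tray (its head no more than 100 mm above the floor of it) (all of step 1 and distance between flywheel_c8 and core_c1 between 0.0696524 and 0.0752534 m and velocity of joint flywheel between -0.05 and 0.05 rad/s); the robot touches nothing.
It fails at once if the flywheel is turned more than about 36 degrees (37 mm of grip travel) past the peak (distance between flywheel_c8 and core_c1 above 0.0767552 m).
It fails at once if the flywheel is spun faster than 2.5 rad/s (velocity of joint flywheel above 2.5 rad/s).
It fails at once if the crank grip is squeezed or pushed with more than 90 N (contact force between the fingers and crank_grip above 90 N).
It fails at once if a mirror mount or the lens case is moved more than 30 mm (distance of any of mirror_a_top, mirror_b_top, mirror_c_top, lens_case_mid from where it was at the start of the episode above 0.03 m).
It also fails if it takes over 72 s, if anything falls off the work surface, if the arm or the gripper's body presses on something with over 40 N, if the wrist force passes 120 N, or if a joint passes its speed limit or range.

ROBOT

A 7-joint arm with a two-finger parallel gripper is mounted at the origin on the work surface. World frame = base frame: x ahead of the robot, y to its left, z up, the work surface at z = 0. Lengths are in mm, angles in rad, forces in N, time in s.
With the tool pointing down it reaches from about 350 to 775 mm from the base axis. Payload 3.1 kg.
Tool frame: the origin (TCP) lies at the very end of the fingers, on their centre line; the grasp point (between the pads) lies 19 mm behind it (bot.grip_point_offset is the distance from the TCP to the grasp point, in mm); z points along the fingers, y is the line along which they close (so a half turn about z gives the same grasp; the last joint's range is limited). The gripper opens to 85 mm and grips with 20 to 120 N. Pads are 22 mm wide; open, the fingers measure 114 mm over their backs; the gripper's body (76 mm by 85 mm) begins 54 mm behind the grasp point. The pads swing forward as they close: fully open they stand 13 mm farther back than shut.
Start: joints at [1.26, 0.311, 0.014, 1.512, -0.004, 1.319, -0.027], TCP at [146.099, -530.257, 231.304] pointing down, gripper open.
Joint ranges: [-2.7, 2.7], [-0.3, 1.91], [-1.27, 1.3], [0.12, 2.57], [-1.44, 4.58], [0.2, 2.03], [-3.05, 3.05]. Speed limits (rad/s): [2.79, 2.79, 3.14, 3.14, 3.14, 3.14, 3.14].

INTERFACE

Orientations are given as a 3x3 rotation matrix whose columns are the frame's x, y, z axes.
In Python, from cell import bot gives the robot as it stands.
- The arm moves only by the tool drive_tool, never from a script. Its argument "deltas" is one flat list of numbers, 5 for each row, row after row: the shift along the tool's x, y, z in m, then the turn about the tool's z in rad, then the gripper's target within -1 to 1 (shut at 1, half-way at 0, fully open at -1). In form: [dx, dy, dz, roll, gripper, dx, dy, dz, roll, gripper, ...]. A call has 1 to 12 rows; each row is the pose to reach, as a shift and turn from the pose commanded when the call began, along the tool's axes at that moment; what a row does not reach only later rows make up. A row lasts 1/12 s, in which the tool goes at most 41.7 mm and 7.16 degrees, less where a joint would pass 70% of its speed; a pose out of reach is approached as far as the arm can. A call with a gripper value outside its range is refused whole. The fingers move at their own pace and stop on an object; "newtons" is the grip in N (left out, the last holds). Time passes only in rows, so rows that repeat a pose let the fingers close. It gives the time, the measured TCP pose, the force, the opening and the grip force at its end, in the units of the state.
- bot.get_obs(): the state, without advancing time (a new reading comes with each control period).
- bot.get_image(name): name is "scene" or "top" or "wrist"; returns a dict with "image" (480x640x3 uint8, blue, green, red), "intrinsics" (3x3 intrinsics, pixels), "rvec" (rotation vector, rad) and "tvec" (3), from world to camera coordinates, as OpenCV has them; the wrist camera has in their place "hand_eye" (4x4, takes a point from camera to tool coordinates, whose origin is the TCP and whose axes are the flange's). Camera axes: x right, y down, z forward; pixel columns grow to the right and rows downward; lengths in mm; the calibration is good to about 2 mm. A picture is of the moment at which its call begins: read the wrist's pose just before it. There is no depth.
- bot.close_job(): hands the job in; it is judged then, once.
The state is a dict: "t": time; "q": joint angles; "joint_vel": joint speeds; "joint_torque": joint torques, N m; "position": TCP position; "orientation": TCP orientation; "contact_force": force on the tool from outside, world axes, zero at the start; "wrist_torque": the same for the moment, N m; "gripper_width": opening from 0.0 (shut) to 1.0 (fully open); "gripper_force": force on a finger pad.
Only numpy, scipy, OpenCV 4.12 (cv2) and the standard library are available. Lean on these libraries where they do the work, as an engineer would, in place of code of your own. Each camera call takes 0.05 s, during which the arm holds its last target. There are 200 camera calls.

## Working session

There is one attempt and no reset: what is moved stays moved. The work goes in short steps, Python scripts to look and compute and a tool call to move; the robot and the scene stay as the last step left them, time stands still between calls to the robot, and variables do not carry over. Pictures are saved under pics/ and viewed, at most 10 in all, crops included, and the job is handed in when it is done.

Besides the shell and the picture viewer there is one more tool, called after "Request:" as a command line: name --argument value ..., lists and objects as JSON in quotes. drive_tool: Moves the arm, as the interface text tells. Its arguments: {"type":"object","properties":{"deltas":{"type":"array"},"newtons":{"type":"number"}},"required":["deltas"]}

```bash
mkdir -p pics; ls; cat > h.py <<'E'
import cv2,numpy as np
from cell import bot
def cam(n):
    d=bot.get_image(n); return d
def ray(d,u,v,o=None):
    K=np.array(d["intrinsics"])
    if "rvec" in d:
        R=cv2.Rodrigues(np.array(d["rvec"],float))[0];t=np.array(d["tvec"],float).ravel()
        c=-R.T@t;A=R.T
    else:
        H=np.array(d["hand_eye"]);Ro=np.array(o["orientation"]);A=Ro@H[:3,:3];c=Ro@H[:3,3]+np.array(o["position"])
    r=A@np.linalg.inv(K)@[u,v,1];return c,r/np.linalg.norm(r)
def onz(d,u,v,z,o=None):
    c,r=ray(d,u,v,o);return c+r*(z-c[2])/r[2]
E
python3 - <<'E'
from h import *
import pickle
o=bot.get_obs();print(o["position"],np.round(o["orientation"],3),o["gripper_width"],o["t"])
D={n:cam(n) for n in("scene","top")}
pickle.dump(D,open("d0.pkl","wb"))
for n in D: cv2.imwrite(f"pics/{n}0.png",D[n]["image"])
E
```

```text
pics
[ 145.89671242 -529.52791541  230.21390496] [[ 0.964  0.266 -0.001]
 [ 0.266 -0.964  0.002]
 [-0.    -0.002 -1.   ]] 1.0019014889884874 0.0
```

View pics/scene0.png

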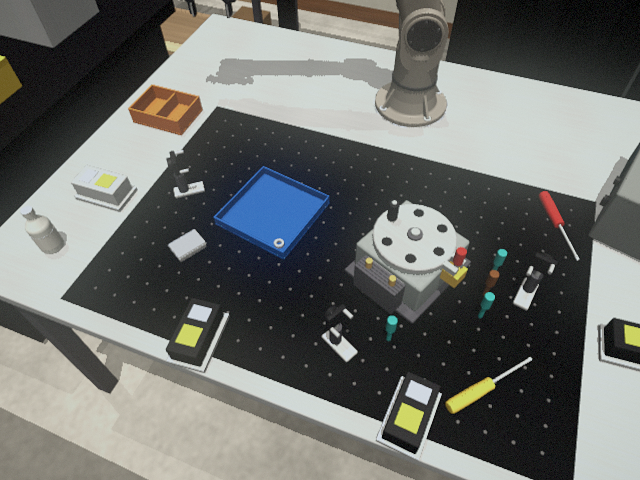

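View pics/top0.png

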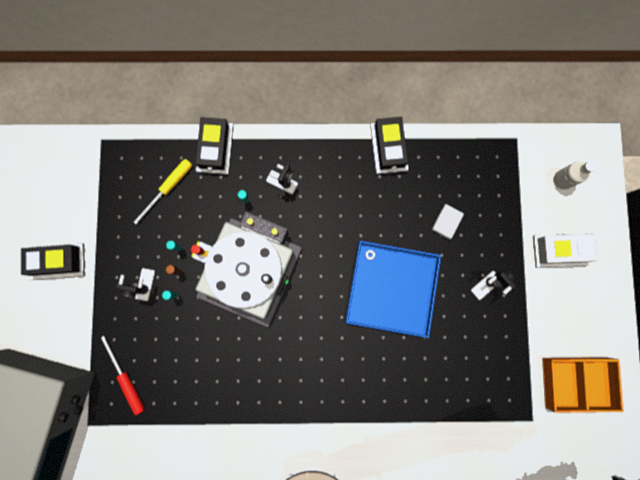

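The scene view shows the red pin head at about (460,255), the grip at (393,210), the hub at (415,233) and the tray centre at (272,210). In the top view the pin is at (196,250), the grip at (267,280), the hub at (243,268) and the tray centre at (395,289).

```bash
python3 - <<'E'
from h import *
import pickle
D=pickle.load(open("d0.pkl","rb"))
def tri(a,b):
    c1,r1=ray(D["scene"],*a);c2,r2=ray(D["top"],*b)
    s=np.linalg.lstsq(np.c_[r1,-r2],c2-c1,rcond=None)[0]
    p,q=c1+s[0]*r1,c2+s[1]*r2;return np.round((p+q)/2),round(np.linalg.norm(p-q),1)
def blobs(n,lo,hi,mn):
    m=cv2.inRange(cv2.cvtColor(D[n]["image"],cv2.COLOR_BGR2HSV),lo,hi)
    _,_,s,c=cv2.connectedComponentsWithStats(m);return [(s[i].tolist(),c[i].round(1)) for i in range(1,len(s)) if s[i][4]>mn]
for n in D:
    print(n,"red",blobs(n,(0,170,90),(7,255,255),20)); print("blue",blobs(n,(105,150,60),(125,255,255),500))
print("campos",ray(D["top"],320,240),ray(D["scene"],320,240))
print("pin",tri((460,253),(196,250)))
print("hub",tri((415,232),(243,268)))
print("grip top",tri((393,204),(267,279)))
for n,u,v in(("top",243,268),("scene",415,233)):print("hub z140",onz(D[n],u,v,140).round())
print("grip z179",onz(D["top"],267,279,179).round(),onz(D["scene"],393,204,179).round())
print("pin z153",onz(D["top"],196,250,153).round(),onz(D["scene"],460,256,153).round())
for u,v in((361,241),(441,254),(428,337),(347,322)):print("tray",onz(D["top"],u,v,28).round())
for nm,u,v,z in(("mA",130,287,123),("mB",285,175,123),("mC",504,282,123),("lens",448,221,20),("teal",171,245,80),("brown",170,269,80),("teal2",167,295,80),("t3",242,195,80)):print(nm,onz(D["top"],u,v,z).round())
E
```

```text
scene red []
blue [([213, 166, 117, 94, 6038], array([272. , 210.8]))]
top red [([191, 244, 10, 10, 66], array([195.4, 248.9])), ([116, 372, 28, 43, 508], array([129.9, 393.5]))]
blue [([345, 241, 96, 97, 7076], array([393.6, 289.5]))]
campos (array([ 499.17641122,   -6.54721996, 1224.57565693]), array([ 0.12116599, -0.01470043, -0.9925234 ])) (array([1208.34420954,  209.69642161,  929.05769636]), array([-0.55482588, -0.23246032, -0.79883067]))
pin (array([609., 244., 160.]), np.float64(0.8))
hub (array([571., 149., 135.]), np.float64(4.3))
grip top (array([545.,  92., 171.]), np.float64(2.8))
hub z140 [571. 146. 140.]
hub z140 [576. 152. 140.]
grip z179 [545.  90. 179.] [552.  95. 179.]
pin z153 [610. 246. 153.] [610. 247. 153.]
tray [ 642. -124.   28.]
tray [ 609. -317.   28.]
tray [ 411. -279.   28.]
tray [448. -87.  28.]
mA [532. 396. 123.]
mB [783.  55. 123.]
mC [ 537. -431.  123.]
lens [ 691. -340.   20.]
teal [630. 321.  80.]
brown [574. 322.  80.]
teal2 [515. 327.  80.]
t3 [746. 158.  80.]
```

Request:
drive_tool --deltas '[0.33,-0.31,-0.03,0,-1,0.33,-0.31,-0.03,0,-1,0.33,-0.31,-0.03,0,-1,0.33,-0.31,-0.03,0,-1,0.33,-0.31,-0.03,0,-1,0.33,-0.31,-0.03,0,-1,0.33,-0.31,-0.03,0,-1,0.33,-0.31,-0.03,0,-1,0.33,-0.31,-0.03,0,-1,0.33,-0.31,-0.03,0,-1,0.33,-0.31,-0.03,0,-1,0.33,-0.31,-0.03,0,-1]'

```text
t: 1.1
position: [385.8, -135.1, 262.0]
orientation: [[0.96, 0.28, 0.004], [0.28, -0.96, 0.004], [0.005, -0.003, -1.0]]
contact_force: [0.5, 0.4, -0.1]
gripper_width: 1.003
gripper_force: 0.0
```

Request:
drive_tool --deltas '[0.32,-0.3,0.0,0,-1,0.32,-0.3,0.0,0,-1,0.32,-0.3,0.0,0,-1,0.32,-0.3,0.0,0,-1,0.32,-0.3,0.0,0,-1,0.32,-0.3,0.0,0,-1,0.32,-0.3,0.0,0,-1,0.32,-0.3,0.0,0,-1,0.32,-0.3,0.0,0,-1,0.32,-0.3,0.0,0,-1,0.32,-0.3,0.0,0,-1,0.32,-0.3,0.0,0,-1]'

```text
t: 2.1
position: [610.3, 236.9, 258.5]
orientation: [[0.962, 0.273, -0.004], [0.273, -0.962, 0.004], [-0.002, -0.005, -1.0]]
contact_force: [-0.5, -0.2, 0.1]
gripper_width: 0.998
gripper_force: 0.0
```

```bash
python3 - <<'E'
from h import *
o=bot.get_obs();d=cam("wrist");cv2.imwrite("pics/w1.png",d["image"])
print(o["t"],o["position"],np.round(o["orientation"],3))
m=cv2.inRange(cv2.cvtColor(d["image"],cv2.COLOR_BGR2HSV),(0,150,60),(9,255,255))|cv2.inRange(cv2.cvtColor(d["image"],cv2.COLOR_BGR2HSV),(172,150,60),(180,255,255))
_,_,s,c=cv2.connectedComponentsWithStats(m)
for i in range(1,len(s)):
    if s[i][4]>40:print(s[i],c[i],onz(d,*c[i],172,o).round(1),onz(d,*c[i],153,o).round(1))
E
```

```text
2.1 [610.27778316 236.85111285 258.51586672] [[ 0.962  0.273 -0.004]
 [ 0.273 -0.962  0.004]
 [-0.002 -0.005 -1.   ]]
[299 215  30  41 926] [313.51835853 235.97732181] [613.6 244.6 172. ] [608.2 243.7 153. ]
[ 79 368  23  11 116] [ 91.77586207 373.44827586] [472.9 368.9 172. ] [455.8 378.4 153. ]
```

View pics/w1.png

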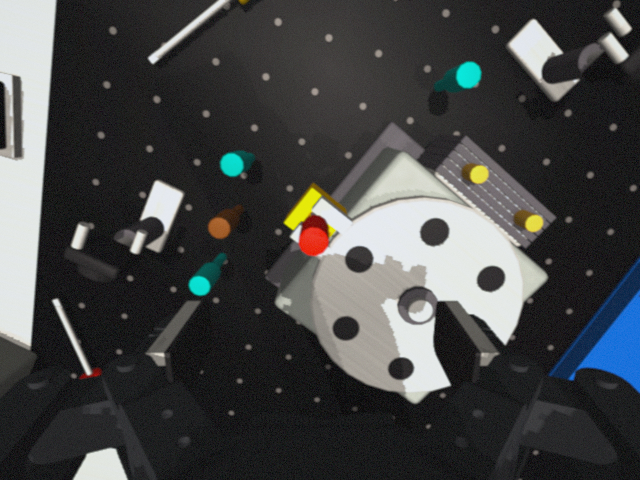

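The wrist view shows the pin head top at about (313,241), in its bracket, with the lugs behind it. The posts nearby are clear of both fingers. Pin at about (609,245), so I descend.

Request:
drive_tool --deltas '[0.001,-0.008,0.02,0,-1,0.001,-0.008,0.04,0,-1,0.001,-0.008,0.06,0,-1,0.001,-0.008,0.08,0,-1,0.001,-0.008,0.1,0,-1,0.001,-0.008,0.115,0,-1,0.001,-0.008,0.118,0,-1,0.001,-0.008,0.118,0,-1,0.001,-0.008,0.118,0,-1]'

```text
t: 2.9
position: [610.1, 237.3, 144.2]
orientation: [[0.964, 0.264, 0.001], [0.264, -0.964, -0.0], [0.001, 0.001, -1.0]]
contact_force: [-0.1, 0.1, 0.2]
gripper_width: 1.005
gripper_force: 0.0
```

Request:
drive_tool --deltas '[0,0,0,0,1,0,0,0,0,1,0,0,0,0,1,0,0,0,0,1,0,0,0,0,1,0,0,0,0,1,0,0,0,0,1,0,0,0,0,1,0,0,0,0,1,0,0,0,0,1,0,0,0,0,1,0,0,0,0,1]' --newtons 40

```text
t: 3.9
position: [609.4, 239.6, 143.7]
orientation: [[0.964, 0.266, 0.0], [0.266, -0.964, 0.002], [0.001, -0.002, -1.0]]
contact_force: [-0.4, 3.6, 2.3]
gripper_width: 0.226
gripper_force: 39.5
```

Request:
drive_tool --deltas '[0,-0.002,0,0,1,0,-0.002,-0.01,0,1,0,-0.002,-0.02,0,1,0,-0.002,-0.03,0,1,0,-0.002,-0.04,0,1,0,-0.002,-0.05,0,1,0,-0.002,-0.06,0,1,0,-0.002,-0.07,0,1,0,-0.002,-0.08,0,1,0,-0.002,-0.09,0,1,0,-0.002,-0.09,0,1]'

```text
t: 4.82
position: [610.0, 241.2, 236.3]
orientation: [[0.964, 0.265, 0.004], [0.265, -0.964, 0.002], [0.005, -0.001, -1.0]]
contact_force: [-0.3, 0.5, -0.1]
gripper_width: 0.221
gripper_force: 38.7
```

Request:
drive_tool --deltas '[0,0,-0.03,0,1,-0.01,0.02,-0.04,0,1,-0.196,0.405,-0.04,0,1,-0.196,0.405,-0.04,0,1,-0.196,0.405,-0.04,0,1,-0.196,0.405,-0.04,0,1,-0.196,0.405,-0.04,0,1,-0.196,0.405,-0.04,0,1,-0.196,0.405,-0.04,0,1,-0.196,0.405,-0.04,0,1,-0.196,0.405,-0.04,0,1,-0.196,0.405,-0.04,0,1]'

```text
t: 5.82
position: [528.6, -193.3, 273.3]
orientation: [[0.964, 0.266, -0.0], [0.266, -0.964, -0.0], [-0.0, 0.0, -1.0]]
contact_force: [0.4, -0.5, -0.7]
gripper_width: 0.223
gripper_force: 38.8
```

Request:
drive_tool --deltas '[0,0,0,0,1,0,0,0,0,1,0,0,0,0,1,0,0,0,0,1]'

```text
t: 6.15
position: [530.0, -189.2, 273.3]
orientation: [[0.963, 0.269, 0.0], [0.269, -0.963, 0.001], [0.0, -0.001, -1.0]]
contact_force: [0.5, 0.4, 0.6]
gripper_width: 0.215
gripper_force: 38.8
```

```bash
python3 - <<'E'
from h import *
o=bot.get_obs();print(o["t"],o["position"],o["gripper_width"])
d=cam("scene");cv2.imwrite("pics/s2.png",d["image"][80:380,150:550])
E
```

```text
6.15 [ 530.01490694 -189.24078351  273.2804202 ] 0.2149066487244118
```

View pics/s2.png

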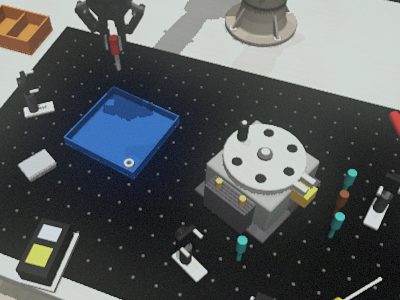

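The pin is held, nearly upright, above the tray. Lowering it to just above the floor.

Request:
drive_tool --deltas '[-0.005,0.012,0.03,0,1,-0.005,0.012,0.06,0,1,-0.005,0.012,0.09,0,1,-0.005,0.012,0.12,0,1,-0.005,0.012,0.15,0,1,-0.005,0.012,0.175,0,1,-0.005,0.012,0.19,0,1,-0.005,0.012,0.2,0,1,-0.005,0.012,0.205,0,1,-0.005,0.012,0.205,0,1,-0.005,0.012,0.205,0,1]'

```text
t: 7.12
position: [529.0, -203.9, 69.3]
orientation: [[0.964, 0.267, 0.002], [0.267, -0.964, -0.0], [0.002, 0.001, -1.0]]
contact_force: [-0.9, 1.1, -0.6]
gripper_width: 0.219
gripper_force: 38.8
```

Request:
drive_tool --deltas '[0,0,0,0,0.3,0,0,0,0,0.3,0,0,0,0,0,0,0,0,0,0,0,0,0,0,0,0,0,0,0,-0.3,0,0,0,0,-0.3,0,0,0,0,-0.3]'

```text
t: 7.78
position: [528.0, -204.3, 68.3]
orientation: [[0.964, 0.266, -0.0], [0.266, -0.964, -0.0], [-0.0, 0.0, -1.0]]
contact_force: [-0.6, 1.0, 0.4]
gripper_width: 0.647
gripper_force: 0.0
```

Request:
drive_tool --deltas '[0,0,-0.02,0,-0.3,0,0,-0.04,0,-0.3,0,0,-0.07,0,-0.3,0,0,-0.1,0,-0.3,0,0,-0.13,0,-0.3,0,0,-0.16,0,-0.3,0,0,-0.19,0,-0.3,0,0,-0.2,0,-0.3,0,0,-0.2,0,-0.3]'

```text
t: 8.53
position: [530.0, -204.4, 271.8]
orientation: [[0.964, 0.266, 0.007], [0.266, -0.964, -0.002], [0.006, 0.004, -1.0]]
contact_force: [0.9, -0.3, -0.3]
gripper_width: 0.652
gripper_force: 0.0
```

```bash
python3 - <<'E'
from h import *
o=bot.get_obs();print(o["t"],o["position"],o["gripper_width"])
d=cam("wrist");s=cam("scene")["image"][80:380,150:550]
cv2.imwrite("pics/s3.png",np.hstack([cv2.resize(d["image"],(400,300)),s]))
E
```

```text
8.5333 [ 529.97956946 -204.40426357  271.80661475] 0.6520862892897731
```

View pics/s3.png

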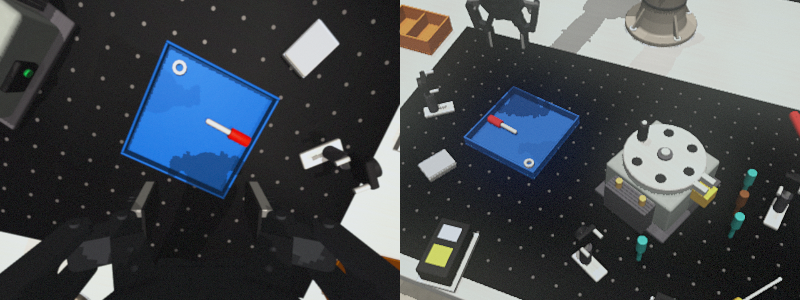

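The pin lies inside the tray, head about 25 mm clear of the wall. Next, above the crank grip.

Request:
drive_tool --deltas '[0.094,-0.28,-0.01,0,-0.3,0.094,-0.28,-0.01,0,-0.3,0.094,-0.28,-0.01,0,-0.3,0.094,-0.28,-0.01,0,-0.3,0.094,-0.28,-0.01,0,-0.3,0.094,-0.28,-0.01,0,-0.3,0.094,-0.28,-0.01,0,-0.3,0.094,-0.28,-0.01,0,-0.3,0.094,-0.28,-0.01,0,-0.3,0.094,-0.28,-0.01,0,-0.3,0.094,-0.28,-0.01,0,-0.3,0.094,-0.28,-0.01,0,-0.3]'

```text
t: 9.63
position: [544.3, 87.9, 277.2]
orientation: [[0.965, 0.262, -0.002], [0.262, -0.965, -0.002], [-0.002, 0.001, -1.0]]
contact_force: [0.7, -0.6, 0.4]
gripper_width: 0.655
gripper_force: 0.0
```

```bash
python3 - <<'E'
from h import *
import pickle
o=bot.get_obs();d=cam("wrist");cv2.imwrite("pics/w4.png",d["image"])
pickle.dump((o,d),open("d4.pkl","wb"))
print(o["t"],o["position"],np.round(o["orientation"],3))
for n,p in(("grip",(546,92,179)),("hub",(571,148,140)),("disc",(571,148,128))):
    R=np.array(o["orientation"]);H=np.array(d["hand_eye"]);pt=R.T@(np.array(p)-o["position"]);c=np.linalg.inv(H)@[*pt,1];k=np.array(d["intrinsics"])@c[:3];print(n,k[:2]/k[2])
E
```

```text
9.6333 [544.25555392  87.89291921 277.1613132 ] [[ 0.965  0.262 -0.002]
 [ 0.262 -0.965 -0.002]
 [-0.002  0.001 -1.   ]]
grip [317.70295947 234.84436403]
hub [253.19846653 169.53354744]
disc [255.95460829 167.87574014]
```

View pics/w4.png

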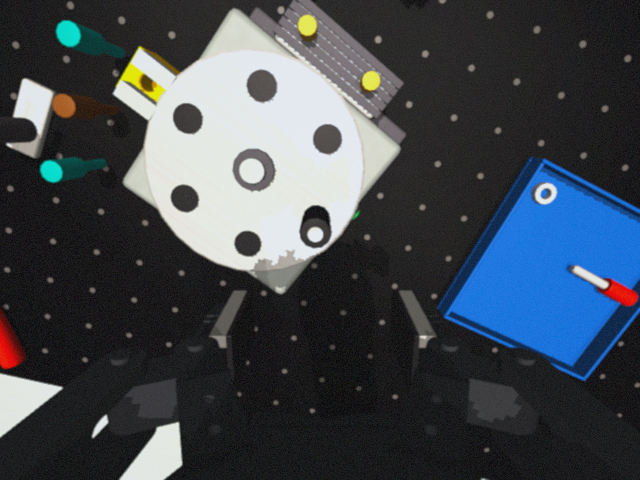

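Grip top at (316,234) and hub at (253,171), within 2 px of predictions: grip (546,92), axis (571,148).

Request:
drive_tool --deltas '[0.001,-0.001,0.02,0,-0.3,0.001,-0.001,0.04,0,-0.3,0.001,-0.001,0.06,0,-0.3,0.001,-0.001,0.08,0,-0.3,0.001,-0.001,0.1,0,-0.3,0.001,-0.001,0.12,0,-0.3,0.001,-0.001,0.13,0,-0.3,0.001,-0.001,0.134,0,-0.3,0.001,-0.001,0.134,0,-0.3,0.001,-0.001,0.134,0,-0.3]'

```text
t: 10.52
position: [545.7, 91.7, 145.2]
orientation: [[0.964, 0.265, 0.002], [0.265, -0.964, 0.0], [0.002, 0.0, -1.0]]
contact_force: [0.2, -0.6, 0.6]
gripper_width: 0.652
gripper_force: 0.0
```

Request:
drive_tool --deltas '[0,0,0,0,1,0,0,0,0,1,0,0,0,0,1,0,0,0,0,1,0,0,0,0,1,0,0,0,0,1,0,0,0,0,1,0,0,0,0,1,0,0,0,0,1]' --newtons 25

```text
t: 11.27
position: [545.7, 92.9, 145.5]
orientation: [[0.964, 0.266, 0.002], [0.266, -0.964, 0.001], [0.003, -0.0, -1.0]]
contact_force: [-0.9, 2.6, 6.1]
gripper_width: 0.249
gripper_force: 25.2
```

```bash
cat > t.py <<'E'
import sys,numpy as np
from h import bot
# t.py a0 [a1 n hold]: state; tool-axis rows from commanded wheel angle a0 to a1 (deg)
hub=np.array([571,148.]);A0=-114.5
P=lambda a:hub+60.5*np.array([np.cos(np.radians(A0-a)),np.sin(np.radians(A0-a))])
o=bot.get_obs();p=np.array(o["position"])[:2];f=np.array(o["contact_force"])[:2]
d=p-hub;th=np.arctan2(d[1],d[0]);tg=np.array([np.sin(th),-np.cos(th)])
print("t %.2f wheel %.1f r %.1f tangential N %.1f radial N %.1f"%(o["t"],(A0-np.degrees(th)+180)%360-180,np.hypot(*d),-f@tg,f@d/np.hypot(*d)))
if len(sys.argv)>2:
    a0,a1,n=map(float,sys.argv[1:4])
    R=np.array([[.9645,.2645],[.2645,-.9645]])
    print([[*(R.T@(P(a)-P(a0))/1000).round(4)] for a in np.linspace(a0,a1,int(n)+1)[1:]])
E
python3 t.py 0 12 8;python3 t.py 12 24 8;
```

```text
t 11.27 wheel 0.1 r 60.7 tangential N -1.9 radial N -2.0
[[np.float64(-0.0012), np.float64(-0.001)], [np.float64(-0.0024), np.float64(-0.0021)], [np.float64(-0.0035), np.float64(-0.0032)], [np.float64(-0.0046), np.float64(-0.0043)], [np.float64(-0.0057), np.float64(-0.0055)], [np.float64(-0.0068), np.float64(-0.0066)], [np.float64(-0.0078), np.float64(-0.0078)], [np.float64(-0.0088), np.float64(-0.0091)]]
t 11.27 wheel 0.1 r 60.7 tangential N -1.9 radial N -2.0
[[np.float64(-0.001), np.float64(-0.0013)], [np.float64(-0.0019), np.float64(-0.0025)], [np.float64(-0.0028), np.float64(-0.0038)], [np.float64(-0.0036), np.float64(-0.0052)], [np.float64(-0.0045), np.float64(-0.0065)], [np.float64(-0.0053), np.float64(-0.0079)], [np.float64(-0.006), np.float64(-0.0093)], [np.float64(-0.0067), np.float64(-0.0107)]]
```

Request:
drive_tool --deltas '[-0.0012,-0.001,0,0,1,-0.0024,-0.0021,0,0,1,-0.0035,-0.0032,0,0,1,-0.0046,-0.0043,0,0,1,-0.0057,-0.0055,0,0,1,-0.0068,-0.0066,0,0,1,-0.0078,-0.0078,0,0,1,-0.0088,-0.0091,0,0,1,-0.0088,-0.0091,0,0,1]'

```text
t: 12.02
position: [535.1, 98.5, 145.5]
orientation: [[0.964, 0.266, 0.003], [0.266, -0.964, 0.0], [0.003, 0.001, -1.0]]
contact_force: [0.9, 0.7, 7.5]
gripper_width: 0.252
gripper_force: 25.5
```

```bash
python3 t.py 12 24 8; sed -i 's/\*(R.T/*map(float,(R.T/; s/.round(4)\]/.round(4))]/' t.py; python3 t.py 24 36 8; python3 t.py 36 42 6;python3 t.py 42 48 6; python3 t.py 48 54 6
```

```text
t 12.02 wheel 11.5 r 61.1 tangential N 0.3 radial N -1.1
[[np.float64(-0.001), np.float64(-0.0013)], [np.float64(-0.0019), np.float64(-0.0025)], [np.float64(-0.0028), np.float64(-0.0038)], [np.float64(-0.0036), np.float64(-0.0052)], [np.float64(-0.0045), np.float64(-0.0065)], [np.float64(-0.0053), np.float64(-0.0079)], [np.float64(-0.006), np.float64(-0.0093)], [np.float64(-0.0067), np.float64(-0.0107)]]
t 12.02 wheel 11.5 r 61.1 tangential N 0.3 radial N -1.1
[[-0.0007, -0.0014], [-0.0013, -0.0029], [-0.0019, -0.0043], [-0.0025, -0.0058], [-0.003, -0.0073], [-0.0035, -0.0088], [-0.004, -0.0103], [-0.0044, -0.0119]]
t 12.02 wheel 11.5 r 61.1 tangential N 0.3 radial N -1.1
[[-0.0002, -0.001], [-0.0005, -0.0021], [-0.0007, -0.0031], [-0.0009, -0.0041], [-0.0011, -0.0052], [-0.0012, -0.0062]]
t 12.02 wheel 11.5 r 61.1 tangential N 0.3 radial N -1.1
[[-0.0001, -0.001], [-0.0003, -0.0021], [-0.0004, -0.0031], [-0.0005, -0.0042], [-0.0005, -0.0053], [-0.0006, -0.0063]]
t 12.02 wheel 11.5 r 61.1 tangential N 0.3 radial N -1.1
[[-0.0, -0.0011], [-0.0, -0.0021], [-0.0, -0.0032], [-0.0, -0.0042], [0.0, -0.0053], [0.0001, -0.0063]]
```

Request:
drive_tool --deltas '[-0.001,-0.0013,0,0,1,-0.0019,-0.0025,0,0,1,-0.0028,-0.0038,0,0,1,-0.0036,-0.0052,0,0,1,-0.0045,-0.0065,0,0,1,-0.0053,-0.0079,0,0,1,-0.006,-0.0093,0,0,1,-0.0067,-0.0107,0,0,1]'

```text
t: 12.68
position: [526.3, 105.7, 145.5]
orientation: [[0.964, 0.264, 0.004], [0.264, -0.964, -0.002], [0.003, 0.002, -1.0]]
contact_force: [2.2, -2.1, 7.1]
gripper_width: 0.248
gripper_force: 25.5
```

Request:
drive_tool --deltas '[-0.0007,-0.0014,0,0,1,-0.0013,-0.0029,0,0,1,-0.0019,-0.0043,0,0,1,-0.0025,-0.0058,0,0,1,-0.003,-0.0073,0,0,1,-0.0035,-0.0088,0,0,1,-0.004,-0.0103,0,0,1,-0.0044,-0.0119,0,0,1]'

```text
t: 13.35
position: [520.8, 112.0, 145.5]
orientation: [[0.965, 0.261, 0.006], [0.261, -0.965, -0.006], [0.004, 0.008, -1.0]]
contact_force: [4.7, -6.2, 7.1]
gripper_width: 0.245
gripper_force: 25.6
```

```bash
python3 t.py 36 42 6
```

```text
t 13.35 wheel 29.9 r 61.8 tangential N 7.8 radial N -0.2
[[-0.0002, -0.001], [-0.0005, -0.0021], [-0.0007, -0.0031], [-0.0009, -0.0041], [-0.0011, -0.0052], [-0.0012, -0.0062]]
```

Request:
drive_tool --deltas '[-0.0002,-0.001,0,0,1,-0.0005,-0.0021,0,0,1,-0.0007,-0.0031,0,0,1,-0.0009,-0.0041,0,0,1,-0.0011,-0.0052,0,0,1,-0.0012,-0.0062,0,0,1,-0.0012,-0.0062,0,0,1]'

```text
t: 13.93
position: [517.3, 117.0, 145.4]
orientation: [[0.965, 0.261, 0.005], [0.261, -0.965, -0.008], [0.002, 0.008, -1.0]]
contact_force: [2.8, -7.1, 8.8]
gripper_width: 0.252
gripper_force: 25.8
```

```bash
python3 t.py 42 46 4;python3 t.py 46 50 4;python3 t.py 50 53 3
```

```text
t 13.93 wheel 35.5 r 62.0 tangential N 7.6 radial N 1.2
[[-0.0001, -0.001], [-0.0003, -0.0021], [-0.0004, -0.0031], [-0.0005, -0.0042]]
t 13.93 wheel 35.5 r 62.0 tangential N 7.6 radial N 1.2
[[-0.0001, -0.0011], [-0.0001, -0.0021], [-0.0001, -0.0032], [-0.0002, -0.0042]]
t 13.93 wheel 35.5 r 62.0 tangential N 7.6 radial N 1.2
[[0.0, -0.0011], [0.0, -0.0021], [0.0001, -0.0032]]
```

Request:
drive_tool --deltas '[-0.0001,-0.001,0,0,1,-0.0003,-0.0021,0,0,1,-0.0004,-0.0031,0,0,1,-0.0005,-0.0042,0,0,1,-0.0005,-0.0042,0,0,1]'

```text
t: 14.35
position: [515.5, 120.2, 145.4]
orientation: [[0.966, 0.26, 0.004], [0.26, -0.966, -0.009], [0.001, 0.009, -1.0]]
contact_force: [2.0, -8.4, 9.6]
gripper_width: 0.25
gripper_force: 26.0
```

```bash
python3 t.py
```

```text
t 14.35 wheel 38.9 r 62.1 tangential N 8.4 radial N 2.0
```

Request:
drive_tool --deltas '[-0.0001,-0.0011,0,0,1,-0.0001,-0.0021,0,0,1,-0.0001,-0.0032,0,0,1,-0.0002,-0.0042,0,0,1,-0.0002,-0.0042,0,0,1,-0.0002,-0.0042,0,0,1]'

```text
t: 14.85
position: [513.8, 123.6, 145.4]
orientation: [[0.966, 0.26, 0.003], [0.26, -0.966, -0.01], [0.0, 0.01, -1.0]]
contact_force: [1.1, -9.2, 10.7]
gripper_width: 0.248
gripper_force: 26.2
```

```bash
python3 t.py;python3 t.py 53 56 3;python3 t.py 56 59 3;python3 t.py 59 62 3; python3 t.py 62 65 3;python3 t.py 65 68 3
```

```text
t 14.85 wheel 42.4 r 62.2 tangential N 8.9 radial N 2.5
t 14.85 wheel 42.4 r 62.2 tangential N 8.9 radial N 2.5
[[0.0001, -0.0011], [0.0001, -0.0021], [0.0002, -0.0032]]
t 14.85 wheel 42.4 r 62.2 tangential N 8.9 radial N 2.5
[[0.0001, -0.001], [0.0003, -0.0021], [0.0004, -0.0031]]
t 14.85 wheel 42.4 r 62.2 tangential N 8.9 radial N 2.5
[[0.0002, -0.001], [0.0004, -0.0021], [0.0006, -0.0031]]
t 14.85 wheel 42.4 r 62.2 tangential N 8.9 radial N 2.5
[[0.0002, -0.001], [0.0005, -0.0021], [0.0007, -0.0031]]
t 14.85 wheel 42.4 r 62.2 tangential N 8.9 radial N 2.5
[[0.0003, -0.001], [0.0006, -0.002], [0.0009, -0.003]]
```

Request:
drive_tool --deltas '[0,-0.0011,0,0,1,0,-0.0021,0,0,1,0.0001,-0.0032,0,0,1,0.0001,-0.0032,0,0,1,0.0001,-0.0032,0,0,1]'

```text
t: 15.27
position: [512.6, 126.4, 145.4]
orientation: [[0.966, 0.26, 0.002], [0.26, -0.966, -0.01], [-0.001, 0.011, -1.0]]
contact_force: [-0.1, -8.7, 10.9]
gripper_width: 0.252
gripper_force: 26.3
```

```bash
python3 t.py
```

```text
t 15.27 wheel 45.2 r 62.3 tangential N 8.2 radial N 3.1
```

Request:
drive_tool --deltas '[0.0001,-0.0011,0,0,1,0.0001,-0.0021,0,0,1,0.0002,-0.0032,0,0,1,0.0002,-0.0032,0,0,1,0.0002,-0.0032,0,0,1]'

```text
t: 15.68
position: [511.6, 129.0, 145.4]
orientation: [[0.966, 0.26, 0.001], [0.26, -0.966, -0.011], [-0.002, 0.011, -1.0]]
contact_force: [-1.2, -10.7, 13.0]
gripper_width: 0.249
gripper_force: 26.4
```

```bash
python3 t.py
```

```text
t 15.68 wheel 47.8 r 62.3 tangential N 9.8 radial N 4.4
```

Request:
drive_tool --deltas '[0.0001,-0.001,0,0,1,0.0003,-0.0021,0,0,1,0.0004,-0.0031,0,0,1,0.0004,-0.0031,0,0,1,0.0004,-0.0031,0,0,1]'

```text
t: 16.1
position: [510.7, 131.9, 145.4]
orientation: [[0.966, 0.26, -0.0], [0.26, -0.966, -0.012], [-0.003, 0.012, -1.0]]
contact_force: [-0.8, -10.9, 13.9]
gripper_width: 0.25
gripper_force: 26.5
```

```bash
python3 t.py
```

```text
t 16.10 wheel 50.5 r 62.4 tangential N 10.4 radial N 3.6
```

Request:
drive_tool --deltas '[0.0002,-0.001,0,0,1,0.0004,-0.0021,0,0,1,0.0006,-0.0031,0,0,1,0.0006,-0.0031,0,0,1,0.0006,-0.0031,0,0,1]'

```text
t: 16.52
position: [510.0, 134.8, 145.4]
orientation: [[0.966, 0.26, -0.001], [0.26, -0.966, -0.013], [-0.004, 0.012, -1.0]]
contact_force: [-3.4, -11.4, 15.7]
gripper_width: 0.253
gripper_force: 26.6
```

```bash
python3 t.py; python3 t.py 62 65 3; python3 t.py 65 68 3; python3 t.py 68 71 3;python3 t.py 71 74 3
```

```text
t 16.52 wheel 53.3 r 62.4 tangential N 10.4 radial N 5.7
t 16.52 wheel 53.3 r 62.4 tangential N 10.4 radial N 5.7
[[0.0002, -0.001], [0.0005, -0.0021], [0.0007, -0.0031]]
t 16.52 wheel 53.3 r 62.4 tangential N 10.4 radial N 5.7
[[0.0003, -0.001], [0.0006, -0.002], [0.0009, -0.003]]
t 16.52 wheel 53.3 r 62.4 tangential N 10.4 radial N 5.7
[[0.0003, -0.001], [0.0007, -0.002], [0.001, -0.003]]
t 16.52 wheel 53.3 r 62.4 tangential N 10.4 radial N 5.7
[[0.0004, -0.001], [0.0008, -0.002], [0.0012, -0.0029]]
```

Request:
drive_tool --deltas '[-0.0005,-0.001,-0.0005,0,1,-0.0005,-0.0021,-0.001,0,1,-0.0007,-0.0031,-0.001,0,1,-0.0007,-0.0031,-0.001,0,1,-0.0007,-0.0031,-0.001,0,1]'

```text
t: 16.93
position: [508.8, 141.7, 145.5]
orientation: [[0.965, 0.262, 0.0], [0.262, -0.965, -0.006], [-0.001, 0.006, -1.0]]
contact_force: [-0.2, -4.2, 5.6]
gripper_width: 0.244
gripper_force: 25.5
```

```bash
python3 t.py
```

```text
t 16.93 wheel 59.7 r 62.6 tangential N 4.1 radial N 0.6
```

Request:
drive_tool --deltas '[0.0003,-0.001,-0.0005,0,1,0.0006,-0.002,-0.001,0,1,0.0009,-0.003,-0.001,0,1,0.0009,-0.003,-0.001,0,1,0.0009,-0.003,-0.001,0,1]'

```text
t: 17.35
position: [508.3, 148.4, 145.6]
orientation: [[0.964, 0.265, 0.0], [0.265, -0.964, -0.001], [-0.0, 0.001, -1.0]]
contact_force: [3.9, -1.9, -1.6]
gripper_width: 0.25
gripper_force: 24.7
```

```bash
python3 t.py
```

```text
t 17.35 wheel 65.9 r 62.7 tangential N 1.8 radial N -3.9
```

The resistance climbed to about 10.4 N at roughly 54° and has fallen to 1.8 N at 66°, so the wheel is just past the peak. Letting go.

Request:
drive_tool --deltas '[0,0,0,0,0.3,0,0,0,0,0.2,0,0,0,0,0,0,0,0,0,-0.3,0,0,0,0,-0.3,0,0,0,0,-0.3,0,0,0,0,-0.3]'

```text
t: 17.93
position: [507.9, 149.4, 146.3]
orientation: [[0.964, 0.266, -0.0], [0.266, -0.964, 0.0], [-0.0, -0.0, -1.0]]
contact_force: [0.5, 0.1, 0.7]
gripper_width: 0.652
gripper_force: 0.0
```

Request:
drive_tool --deltas '[0,0,-0.01,0,-0.3,0,0,-0.03,0,-0.3,0,0,-0.05,0,-0.3,0,0,-0.07,0,-0.3,0,0,-0.09,0,-0.3,0,0,-0.11,0,-0.3,0,0,-0.13,0,-0.3,0,0,-0.13,0,-0.3,0,0,-0.13,0,-0.3,0,0,-0.13,0,-0.3]'

```text
t: 18.77
position: [507.8, 149.0, 276.0]
orientation: [[0.964, 0.266, -0.001], [0.266, -0.964, -0.0], [-0.001, 0.0, -1.0]]
contact_force: [-0.0, -0.7, -0.8]
gripper_width: 0.65
gripper_force: 0.0
```

```bash
python3 - <<'E'
from h import *
o=bot.get_obs();print(o["t"],o["position"],o["gripper_width"],o["contact_force"])
d=cam("wrist");s=cam("scene")["image"][80:380,150:550]
cv2.imwrite("pics/s5.png",np.hstack([cv2.resize(d["image"],(400,300)),s]))
for a in(40,50,55,60,66,72,80,90):
    th=np.radians(-114.5-a);p=np.array([570+60*np.cos(th),148+60*np.sin(th),179])
    c=np.linalg.inv(np.array(d["hand_eye"]))@[*(np.array(o["orientation"]).T@(p-o["position"])),1];k=np.array(d["intrinsics"])@c[:3];print(a,(k[:2]/k[2]*.625).round())
E
```

```text
18.7667 [507.75148627 148.96925346 276.01375366] 0.6502677812040132 [-0.02331249 -0.7197932  -0.82440982]
40 [228. 149.]
50 [219. 150.]
55 [214. 150.]
60 [209. 149.]
66 [203. 148.]
72 [197. 146.]
80 [190. 143.]
90 [182. 137.]
```

View pics/s5.png

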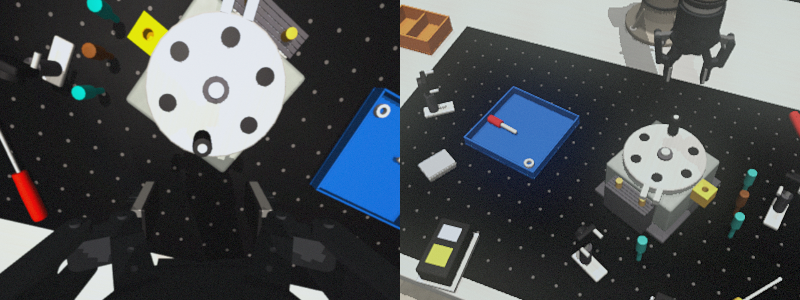

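The grip top shows at (203,149), which is 66° and where I left it; the pin lies in the tray and the hand is clear.

```bash
python3 -c "
from cell import bot
print(bot.close_job())"
```

```text
the job is handed in; nothing more can be done
None
```

I handed the job in: the red pin lies wholly inside the blue tray, and the flywheel was let go at about 66°, roughly 10–12° past the peak I felt near 54–56°. The resistance had fallen to about 2 N, the hand is clear, and the mirror mounts and lens case look undisturbed. The hand-in returned no verdict.

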